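Seat a printed enclosure against its stops and snap the cam clamp shut

TASK

Gently slide the white printed enclosure along the fixture plate until its far side rests fully home against both black stop buttons, while the clamp is still open. Then swing the red cam lever over past its center so that it snaps shut and the rubber foot clamps the enclosure's lug, with the enclosure still home on both stops. Do not press hard on the thin-walled enclosure or on the lever (stay below about 20 N), and leave the screwdriver, scraper, glue jar and orange bracket alone.

Things in the scene. Friction and masses are not known exactly. Their poses are not given: they have to be found in the camera images.
- fixture: Aluminium plate fixed to the bench, top face at z = 12 mm. Origin on the bench under the work; x points towards the stop bar, y towards the toggle clamp, z up. Plate: x -100 to +120, y -105 to +195 mm. The steel clamp housing on it covers x 15 to 75, y 125 to 185 mm, up to z = 68 mm.
- stop: Blue stop bar, fixed, 150 mm long along y, set 84 to 92 mm along the fixture's x. Two black buttons (14 mm across, at y = -58 and +58 mm, 10 mm above the plate) stand out of it towards -x, both equally far. Origin on the plate's top, midway between them; axes as the fixture's. Their end faces lie somewhere from x = -28 to 0 mm, screwed to an unmeasured setting: feel for them.
- enclosure: White printed enclosure half: open tray 90 (x) x 140 (y) x 28 mm high, 4 mm walls, about 0.28 kg, loose on the plate, 9 to 44 mm short of the buttons, up to 0.12 rad askew. Origin: centre of underside. Push its near wall (outer face x = -45 mm) so the far wall (+x) meets both buttons. Solid lug 22 mm high on its +y wall (x -20 to 45, y 70 to 107 mm).
- corner_left (a point): Point on the outer far face of the enclosure that meets the +y stop button (enclosure frame 45, 58, 10 mm). The enclosure slides on the plate at 1 to 4 N; about 10 N seats it. Pushed only at mid-wall it can stick askew on one button; then push the near wall up to 35 mm off its middle, on the side that lags.
- corner_right (a point): Point on the outer far face of the enclosure that meets the -y stop button (enclosure frame 45, -58, 10 mm).
- cam_lever (a joint): Lever angle, rad. 0 = open: nearly upright, leaning 0.2 towards the enclosure (fixture -y). It swings in the fixture's y-z plane over the top, outward (+y) and down to its end stop, 1.75 = closed, about level. Lean from vertical towards +y = value - 0.2. A spring resists with up to 0.8 N m, most near 0.7; center is at 1.45, beyond it the lever snaps shut by itself; let go before, it springs back.
- lever_pivot (a point): Pivot of the cam lever, 60 mm above the bench (fixture frame 45, 165, 60 mm). Its own z axis runs along the lever, x along the fixture's x.
- lever_tip (a point): Free end of the cam lever, 110 mm from the pivot. The lever is a steel bar 14 (along x) x 10 mm with a red grip 24 (along x) x 16 mm thick over its last 55 mm; it is pushed on the grip's face that looks towards the enclosure, which becomes its upper face as it swings down.
- clamp_foot: Black rubber clamp foot, 16 mm across, 12 mm high, on the end of the clamp arm; origin at the centre of its underside. Raised at the start; the lever brings it down on the lug, which lies under it when the enclosure is home, and its spring then presses with about 12 N.
- screwdriver: Screwdriver lying on the bench, bystander. Origin near its middle.
- scraper: Spatula-like print scraper lying on the bench, bystander. Origin near its middle.
- glue_jar: Glue jar, 50 mm across, 70 mm high, standing on the bench, bystander. Origin at the centre of its underside.
- bracket: Orange printed L bracket, 60 x 30 x 45 mm, standing on the bench, bystander. Origin near its middle.
Things that resemble listed ones, but are neither listed nor needed, are in the scene too. Of the things like the enclosure, leave any that is turquoise; of the rest the smaller one is meant.

How it is judged:
On the way, in this order (a step that is already met when the one before it is completed fails the run):
1. the enclosure is home against both stop buttons (within 1.5 mm each) with the lever still open (below 0.5 rad) (x of each of buttons_c1, buttons_c0 in the frame of enclosure below 0.0665 m and value of joint cam_lever below 0.5 rad), for 0.2 s.
2. the lever is past center and shut (above 1.65 rad) and the foot presses the enclosure with more than 5 N (value of joint cam_lever above 1.65 rad and contact force between clamp_foot and enclosure above 5 N), for 0.2 s.
At the end, for the whole second after the job is handed in: The lever is shut (above 1.65 rad), the foot presses the enclosure with more than 5 N, the enclosure is at rest with its far face within 2 mm of both stop buttons (all of step 2 and x of each of buttons_c1, buttons_c0 in the frame of enclosure below 0.067 m and linear speed of enclosure below 0.01 m/s); the robot touches nothing.
It fails at once if the robot presses the enclosure with more than 20 N (contact force between enclosure and the fingers above 20 N or contact force between enclosure and the arm above 20 N).
It fails at once if the robot presses the lever with more than 20 N (contact force between cam_lever and the fingers above 20 N or contact force between cam_lever and the arm above 20 N).
It fails at once if a bystander (screwdriver, scraper, glue jar, bracket) is moved more than 20 mm (distance of any of screwdriver, scraper, glue_jar, bracket from where it was at the start of the episode above 0.02 m).
It fails at once if the enclosure is lifted or tipped (over 0.2 rad or 20 mm up) (angle between enclosure's own z axis and vertical above 0.2 rad or height (world z) of enclosure above 0.032 m).
It also fails if it takes over 67 s, if anything falls off the work surface, if the arm or the gripper's body presses on something with over 40 N, if the wrist force passes 120 N, or if a joint passes its speed limit or range.

ROBOT

A 7-joint arm with a two-finger parallel gripper is mounted at the origin on the work surface. World frame = base frame: x ahead of the robot, y to its left, z up, the work surface at z = 0. Lengths are in m, angles in rad, forces in N, time in s.
With the tool pointing down it reaches from about 0.4 to 0.875 m from the base axis. Payload 19.3 kg.
Tool frame: the origin (TCP) lies at the very end of the fingers, on their centre line; the grasp point (between the pads) lies 19 mm behind it; z points along the fingers, y is the direction in which the jaws open and shut (so a half turn about z gives the same grasp; the last joint's range is limited). The gripper opens to 85 mm and grips with 20 to 120 N. Pads are 22 mm wide; open, the fingers measure 114 mm over their backs; the gripper's body (76 mm by 85 mm) begins 54 mm behind the grasp point. The pads swing forward as they close: fully open they stand 13 mm farther back than shut.
Start: joints at [-1.194, 0.521, -0.036, 1.599, 0.021, 1.021, -0.113], TCP at [0.27, 0.564, 0.205] pointing down, gripper open.
Joint ranges: [-2.91, 2.91], [-0.3, 2.13], [-1.5, 1.42], [0.17, 2.43], [-1.26, 4.41], [0.16, 1.93], [-2.52, 2.52]. Speed limits (rad/s): [1.89, 1.89, 2.39, 2.39, 3.01, 3.01, 3.01].

INTERFACE

Orientations are given as [roll, pitch, yaw] about the fixed x, y, z axes, in that order (R = Rz(yaw) Ry(pitch) Rx(roll)).
In Python, from workcell import bot, grab_frame, calibration, workorder gives the robot as it stands.
- The arm moves only by the tool move_arm, never from a script. Its arguments are lists of equal length, an entry for each row: "jaw": the closure in counts, from 0 (fully open) to 255 (shut); "dp": the shift along the tool's x, y, z in units of 800 mm (1.0 is 800 mm), a list of three; "rotation": the turn, a rotation vector about the tool's x, y, z in units of pi rad (1.0 is pi rad), a list of three. In form: {"jaw": [jaw, ...], "dp": [[dx, dy, dz], ...], "rotation": [[rx, ry, rz], ...]}. A call has 1 to 10 rows; each row shifts and turns the commanded pose from where the row before left it, along the tool's axes as they then stand; what a row does not reach is not made up. A row lasts 1/8 s, in which the tool goes at most 62.5 mm and 10.7 degrees, less where a joint would pass 70% of its speed; a pose out of reach is approached as far as the arm can. A call with a number of a shift or a turn outside -1 to 1 is refused whole. A call with a gripper value outside its range is refused whole. The fingers move at their own pace and stop on an object; "squeeze" is the grip in N (left out, the last holds). Time passes only in rows, so rows that do not move let the fingers close. It gives the time, the measured TCP pose, the force and the opening at its end, in the units of the state.
- bot.observe(): the state, without advancing time (a new reading comes with each control period).
- grab_frame(name): name is "side" or "top"; returns the picture (480x640x3 uint8, blue, green, red); there is no depth.
- calibration(name): a dict with "camera_matrix" (3x3 intrinsics, pixels), "T" (4x4, takes a point from camera to world coordinates). Camera axes: x right, y down, z forward; pixel columns grow to the right and rows downward; lengths in m; the calibration is good to about 2 mm. A picture is of the moment at which its call begins. calibration takes no time and is no camera call.
- workorder.job_done(): hands the job in, once; it reports no verdict.
The state is a dict: "clock": time; "qpos": joint angles; "qd": joint speeds; "joint_efforts": joint torques, N m; "position": TCP position; "tool_rot": TCP orientation; "force": force on the tool from outside, world axes, zero at the start; "moment": the same for the moment, N m; "grip_width": finger opening in m.
Only numpy, scipy, OpenCV 4.12 (cv2) and the standard library are available. Lean on these libraries where they do the work, as an engineer would, in place of code of your own. Each camera call takes 0.05 s, during which the arm holds its last target. There are 200 camera calls.

## Working session

There is one attempt and no reset: what is moved stays moved. The work goes in short steps, Python scripts to look and compute and a tool call to move; the robot and the scene stay as the last step left them, time stands still between calls to the robot, and variables do not carry over. Pictures are saved under pics/ and viewed, about 8 in all and at most 12, crops included, and the job is handed in when it is done.

Besides the shell and the picture viewer there is one more tool, called after ">>>" by a JSON object that holds its "op" and its "data". move_arm: Moves the arm, as the interface text tells. Shifts and turns lie within -1 to 1; 1 stands for 800 mm of shift or pi rad of turn. Its arguments: {"type":"object","properties":{"jaw":{"type":"array","items":{"type":"number"}},"dp":{"type":"array","items":{"type":"array","items":{"type":"number","minimum":-1,"maximum":1}}},"rotation":{"type":"array","items":{"type":"array","items":{"type":"number","minimum":-1,"maximum":1}}},"squeeze":{"type":"number"}},"required":["jaw","dp","rotation"]}

```bash
mkdir -p pics; python3 - <<'E'
from workcell import bot, grab_frame, calibration
import cv2
for n in("side","top"):
    cv2.imwrite(f"pics/{n}0.png",grab_frame(n)); c=calibration(n); print(n,c["camera_matrix"],c["T"])
print(bot.observe())
E
```

```text
side [[453.10514007   0.         307.02996103]
 [  0.         453.10514007 244.7252432 ]
 [  0.           0.           1.        ]] [[-0.99795709 -0.04150774  0.04856694  0.48088413]
 [-0.06386361  0.66900668 -0.7405076   0.68439325]
 [-0.00175481 -0.74209647 -0.6702908   0.74384805]
 [ 0.          0.          0.          1.        ]]
top [[531.07579127   0.         315.94608795]
 [  0.         531.07579127 239.18925978]
 [  0.           0.           1.        ]] [[-2.83446811e-02 -9.83839247e-01  1.76796251e-01  3.25231923e-01]
 [-9.99584643e-01  2.88189050e-02  1.14605912e-04 -4.86203071e-04]
 [-5.20782814e-03 -1.76719568e-01 -9.84247465e-01  1.37221825e+00]
 [ 0.00000000e+00  0.00000000e+00  0.00000000e+00  1.00000000e+00]]
{'clock': 0.1, 'qpos': array([-1.19423089,  0.52198392, -0.03632614,  1.59992357,  0.02124639,
        1.02111293, -0.11279815]), 'qd': array([-1.04835842e-03,  6.86640509e-05,  4.37294590e-04, -3.15025981e-03,
       -8.34896388e-04,  2.22098147e-03,  2.01160995e-03]), 'joint_efforts': array([ 2.77419167e-03, -9.28476048e+01,  1.98354095e+00, -3.70545566e+01,
        1.80369947e-02,  5.24997537e-03,  1.13695960e-04]), 'position': array([0.26993766, 0.56334352, 0.20417477]), 'tool_rot': array([-3.14055688e+00,  1.12682736e-04,  2.69484078e+00]), 'force': array([ 0.67204563, -0.2557095 ,  1.26970582]), 'moment': array([-0.01648529, -0.01255119, -0.02598355]), 'grip_width': 0.0853484746319827}
```

View pics/top0.png

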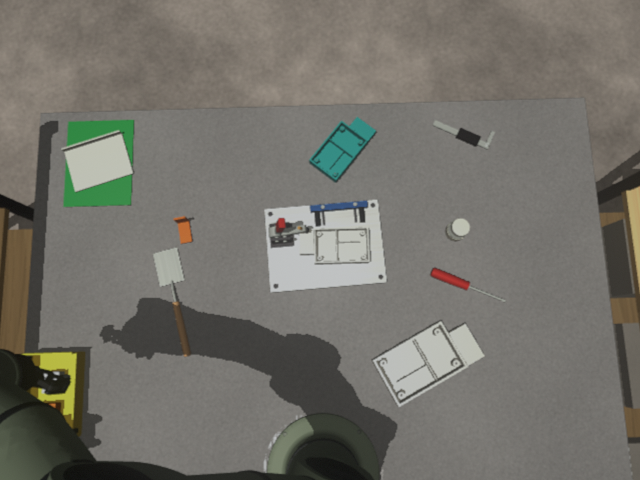

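View pics/side0.png

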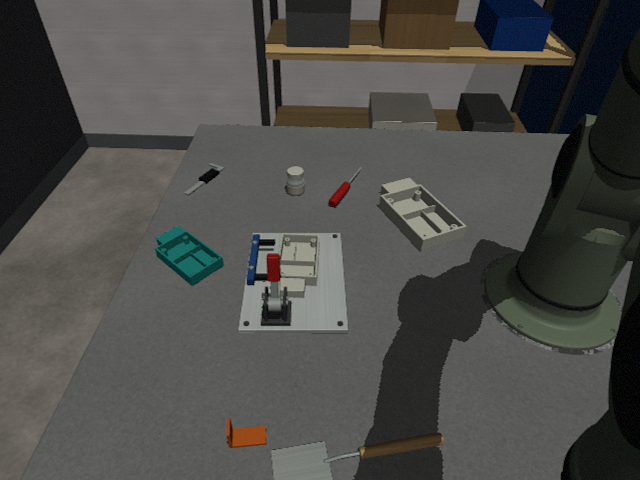

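The top view has the plate at px (265–386, 200–292), with the stop bar up (world +x), the clamp on the left and the enclosure on the plate. I'll enlarge that region.

```bash
python3 - <<'E'
import cv2
a=cv2.imread("pics/top0.png")[190:300,255:395]
cv2.imwrite("pics/c1.png",cv2.resize(a,None,fx=5.5,fy=5.4,interpolation=cv2.INTER_CUBIC)[:600])
E
```

```text
(no output)
```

View pics/c1.png

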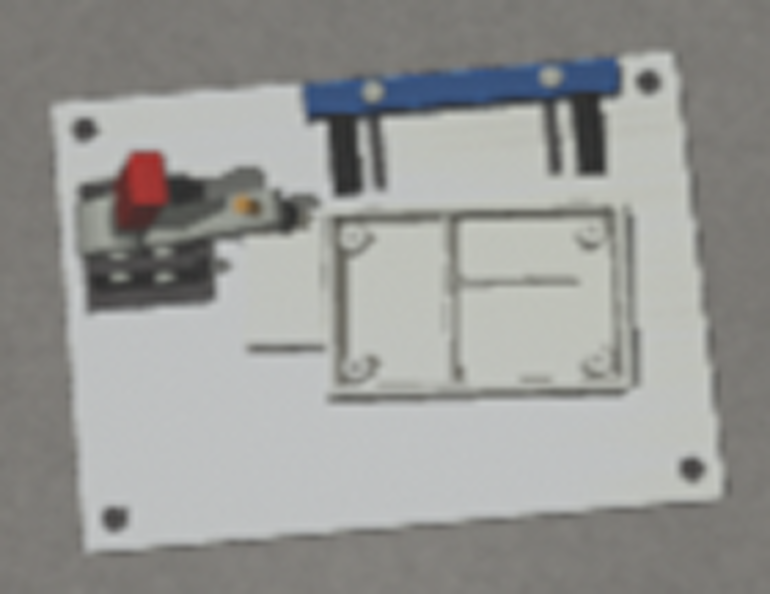

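```bash
cat > h.py <<'E'
import numpy as np, cv2
from workcell import bot, grab_frame, calibration
def px2w(n,px,z):
    c=calibration(n);K=np.array(c["camera_matrix"]);T=np.array(c["T"])
    d=T[:3,:3]@np.linalg.solve(K,[px[0],px[1],1]);o=T[:3,3]
    return (o+d*(z-o[2])/d[2])[:2]
def w2px(n,p):
    c=calibration(n);T=np.linalg.inv(np.array(c["T"]));q=np.array(c["camera_matrix"])@(T[:3,:3]@p+T[:3,3]);return q[:2]/q[2]
def fit(loc,w):
    loc=np.array(loc,float);w=np.array(w);a=loc-loc.mean(0);b=w-w.mean(0)
    th=np.arctan2((a[:,0]*b[:,1]-a[:,1]*b[:,0]).sum(),(a*b).sum())
    R=np.array([[np.cos(th),-np.sin(th)],[np.sin(th),np.cos(th)]])
    t=w.mean(0)-R@loc.mean(0);return th,t,np.abs(loc@R.T+t-w).max()
E
python3 - <<'E'
from h import *
cr=lambda u,v:(255+u/5.5-.4,190+v/5.4-.4)
P=[px2w("top",cr(*q),.012) for q in[(52,105),(676,52),(724,496),(87,550)]]
th,t,e=fit([(.12,.195),(.12,-.105),(-.1,-.105),(-.1,.195)],P);print("fix",th,t,e)
E_=[px2w("top",cr(*q),.040) for q in[(328,210),(617,206),(626,386),(330,393)]]
b,s,e2=fit([(.045,.07),(.045,-.07),(-.045,-.07),(-.045,.07)],E_);print("enc",b,s,e2)
R=np.array([[np.cos(th),-np.sin(th)],[np.sin(th),np.cos(th)]])
print("enc in fix",R.T@(s-t),b-th)
B=[R.T@(px2w("top",cr(*q),.022)-t) for q in[(347,193),(592,174)]];print("buttons ends",B)
for p in[(.045,.165),(-.045,0)]:print(R@p+t)
E
```

```text
fix 0.058452083926217584 [ 0.54697522 -0.06779763] 0.0014365033882178802
enc -0.00911236243031877 [ 0.54810097 -0.06361817] 0.002904772787612697
enc in fix [0.00136799 0.00410656] -0.06756444635653636
buttons ends [array([0.06067705, 0.05846249]), array([ 0.05981591, -0.05759657])]
[0.58225927 0.09954942]
[ 0.50205208 -0.07042647]
```

>>> {"op": "move_arm", "data": {"jaw": [0,0,0,0,0,0,0,0], "dp": [[-0.035,-0.038,0],[-0.035,-0.038,0],[-0.035,-0.038,0],[-0.035,-0.038,0],[-0.035,-0.038,0],[-0.035,-0.038,0],[-0.035,-0.038,0],[-0.035,-0.038,0]], "rotation": [[0,0,0],[0,0,0],[0,0,0],[0,0,0],[0,0,0],[0,0,0],[0,0,0],[0,0,0]]}}

```text
clock: 1.1
position: [0.3671, 0.2461, 0.2046]
tool_rot: [-3.141, -0.0, 2.695]
force: [0.1, -0.2, 0.8]
grip_width: 0.0855
```

>>> {"op": "move_arm", "data": {"jaw": [0,0,0,0,0,0,0,0], "dp": [[-0.035,-0.038,0],[-0.035,-0.038,0],[-0.035,-0.038,0],[-0.035,-0.038,0],[-0.035,-0.038,0],[-0.035,-0.038,0],[-0.035,-0.038,0],[-0.035,-0.038,0]], "rotation": [[0,0,0],[0,0,0],[0,0,0],[0,0,0],[0,0,0],[0,0,0],[0,0,0],[0,0,0]]}}

```text
clock: 2.1
position: [0.4641, -0.0699, 0.2046]
tool_rot: [-3.142, -0.0, 2.695]
force: [0.9, 0.3, -0.2]
grip_width: 0.0856
```

>>> {"op": "move_arm", "data": {"jaw": [0,0,0,0,0], "dp": [[0,0,0],[0,0,0],[0,0,0],[0,0,0],[0,0,0]], "rotation": [[0,0,-0.04],[0,0,-0.04],[0,0,-0.04],[0,0,-0.04],[0,0,0]]}}

```text
clock: 2.72
position: [0.4637, -0.0687, 0.2046]
tool_rot: [3.141, -0.0, -3.087]
force: [-0.4, 0.2, 0.2]
grip_width: 0.0855
```

>>> {"op": "move_arm", "data": {"jaw": [0,0,0,0,0,0,0,0], "dp": [[0,0,0.04],[0,0,0.04],[0,0,0.04],[0,0,0.04],[0,0,0.04],[0,0,0.015],[0,0,0.01],[0,0,0]], "rotation": [[0,0,-0.001],[0,0,0],[0,0,0],[0,0,0],[0,0,0],[0,0,0],[0,0,0],[0,0,0]]}}

```text
clock: 3.72
position: [0.4641, -0.0686, 0.025]
tool_rot: [-3.141, 0.0, -3.083]
force: [-0.2, 0.0, 0.0]
grip_width: 0.0852
```

```bash
python3 - <<'E'
from h import *
a=grab_frame("side")[215:345,225:365]
cv2.imwrite("pics/s2.png",cv2.resize(a,None,fx=4.6,fy=4.6,interpolation=cv2.INTER_CUBIC))
print(bot.observe()["position"],bot.observe()["qpos"])
E
```

```text
[ 0.46428806 -0.06864108  0.02531036] [-0.04297385  0.58604903  0.08306421  2.13615786 -0.11203911  0.42252088
  1.75772509]
```

View pics/s2.png

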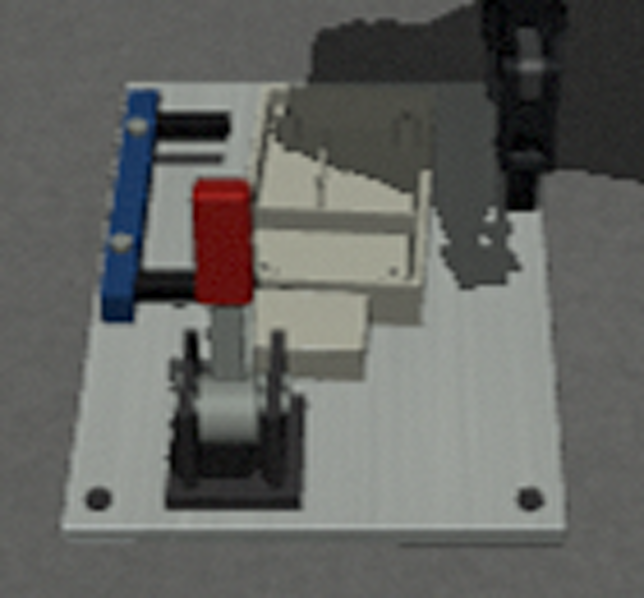

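>>> {"op": "move_arm", "data": {"jaw": [0,0,0,0,0,0,0,0,0], "dp": [[0,0,0.005],[0,0,0.005],[-0.005,0,0],[-0.005,0,0],[-0.005,0,0],[-0.004,0,0],[-0.003,0,0],[0,0,0],[0,0,0]], "rotation": [[0,0,0],[0,0,0],[0,0,0],[0,0,0],[0,0,0],[0,0,0],[0,0,0],[0,0,0],[0,0,0]]}}

```text
clock: 4.9
position: [0.4813, -0.0676, 0.0167]
tool_rot: [3.142, -0.0, -3.083]
force: [0.3, -0.4, 0.3]
grip_width: 0.085
```

>>> {"op": "move_arm", "data": {"jaw": [0,0,0,0,0], "dp": [[-0.00125,0,0],[-0.00125,0,0],[-0.00125,0,0],[-0.00125,0,0],[0,0,0]], "rotation": [[0,0,0],[0,0,0],[0,0,0],[0,0,0],[0,0,0]]}}

```text
clock: 5.52
position: [0.4855, -0.0673, 0.0167]
tool_rot: [-3.142, 0.0, -3.083]
force: [-0.1, 0.0, 0.1]
grip_width: 0.0854
```

>>> {"op": "move_arm", "data": {"jaw": [0,0,0,0,0], "dp": [[-0.00125,0,0],[-0.00125,0,0],[-0.00125,0,0],[-0.00125,0,0],[0,0,0]], "rotation": [[0,0,0],[0,0,0],[0,0,0],[0,0,0],[0,0,0]]}}

```text
clock: 6.15
position: [0.4895, -0.0671, 0.0167]
tool_rot: [-3.142, 0.0, -3.083]
force: [-0.3, 0.4, -0.5]
grip_width: 0.0854
```

>>> {"op": "move_arm", "data": {"jaw": [0,0,0,0,0], "dp": [[-0.00125,0,0],[-0.00125,0,0],[-0.00125,0,0],[-0.00125,0,0],[0,0,0]], "rotation": [[0,0,0],[0,0,0],[0,0,0],[0,0,0],[0,0,0]]}}

```text
clock: 6.78
position: [0.4935, -0.0668, 0.0167]
tool_rot: [-3.142, -0.0, -3.083]
force: [0.5, -0.1, 0.3]
grip_width: 0.0854
```

>>> {"op": "move_arm", "data": {"jaw": [0,0,0,0,0], "dp": [[-0.00125,0,0],[-0.00125,0,0],[-0.00125,0,0],[-0.00125,0,0],[0,0,0]], "rotation": [[0,0,0],[0,0,0],[0,0,0],[0,0,0],[0,0,0]]}}

```text
clock: 7.4
position: [0.4975, -0.0666, 0.0167]
tool_rot: [-3.142, 0.0, -3.083]
force: [-0.1, -1.1, 1.0]
grip_width: 0.0855
```

>>> {"op": "move_arm", "data": {"jaw": [0,0,0], "dp": [[-0.00125,0,0],[-0.00125,0,0],[0,0,0]], "rotation": [[0,0,0],[0,0,0],[0,0,0]]}}

```text
clock: 7.78
position: [0.4995, -0.0665, 0.0167]
tool_rot: [-3.142, 0.0, -3.083]
force: [0.1, -0.9, 0.3]
grip_width: 0.0855
```

>>> {"op": "move_arm", "data": {"jaw": [0,0,0], "dp": [[-0.00125,0,0],[-0.00125,0,0],[0,0,0]], "rotation": [[0,0,0],[0,0,0],[0,0,0]]}}

```text
clock: 8.15
position: [0.5015, -0.0664, 0.0167]
tool_rot: [-3.142, 0.0, -3.083]
force: [0.3, -0.4, -0.4]
grip_width: 0.0853
```

```bash
python3 - <<'E'
from h import *
a=grab_frame("side")[215:345,225:365]
b=grab_frame("top")[190:300,255:395]
r=lambda a:cv2.resize(a,(400,int(400*a.shape[0]/a.shape[1])),interpolation=cv2.INTER_CUBIC)
a,b=r(a),r(b);b=cv2.copyMakeBorder(b,0,len(a)-len(b),0,0,cv2.BORDER_CONSTANT)
cv2.imwrite("pics/s3.png",np.hstack([a,b]))
print(bot.observe()["force"])
E
```

```text
[ 0.06187208  0.17211159 -0.13715882]
```

View pics/s3.png

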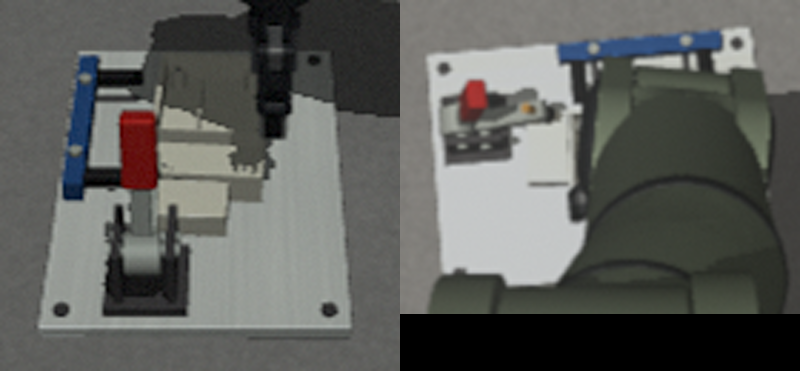

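```bash
python3 - <<'E'
from h import *
th,t=.05845,np.array([.54698,-.0678]);R=np.array([[np.cos(th),-np.sin(th)],[np.sin(th),np.cos(th)]])
print("tcp fix",R.T@(np.array([.5015,-.0664])-t))
for z in(.017,.03,.04):
  for p in[(264,135),(286,135)]:
    print(z,R.T@(px2w("side",(225+p[0]*.35,215+p[1]*.35),z)-t))
# enclosure predicted rim corner near(+y) in side crop
for q in[(-.045,.07,.04),(-.045,.07,.012),(-.045,-.07,.04),(-.045,.035,.04)]:
    c,s=np.cos(-.0091),np.sin(-.0091)
    w=np.array([.5481+c*q[0]-s*q[1],-.0636+s*q[0]+c*q[1],q[2]]);print(q,(w2px("side",w)-[225,215])/.35)
E
```

```text
tcp fix [-0.04532055  0.0040544 ]
0.017 [-0.04050004  0.00998828]
0.017 [-0.05816825  0.00992363]
0.03 [-0.04016991  0.02330903]
0.03 [-0.05752212  0.02324554]
0.04 [-0.03991597  0.03355576]
0.04 [-0.0570251   0.03349315]
(-0.045, 0.07, 0.04) [263.19476602 175.33635846]
(-0.045, 0.07, 0.012) [262.71425021 200.70636164]
(-0.045, -0.07, 0.04) [272.68597693  54.2655664 ]
(-0.045, 0.035, 0.04) [265.75184249 142.718047  ]
```

```bash
python3 - <<'E'
from h import *
a=grab_frame("side")[200:300,260:393]
r=cv2.resize(a,None,fx=6,fy=6,interpolation=cv2.INTER_CUBIC)
r=np.clip(r.astype(float)*1.8,0,255).astype(np.uint8)
u=np.array([-.0583,.9983,0])  # tool y
u=np.array([-np.sin(.05845),np.cos(.05845),0])
for k,col in((0,(0,0,255)),(.0427,(0,255,0)),(-.0427,(0,255,0)),(.057,(255,0,0))):
    for dz in(0,.013):
        p=(w2px("side",np.array([.5015,-.0664,.0167+dz])+k*u)-[260,200])*6
        cv2.circle(r,tuple(int(v) for v in p),4,col,-1 if dz==0 else 1)
cv2.imwrite("pics/s4.png",r)
E
```

```text
(no output)
```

View pics/s4.png

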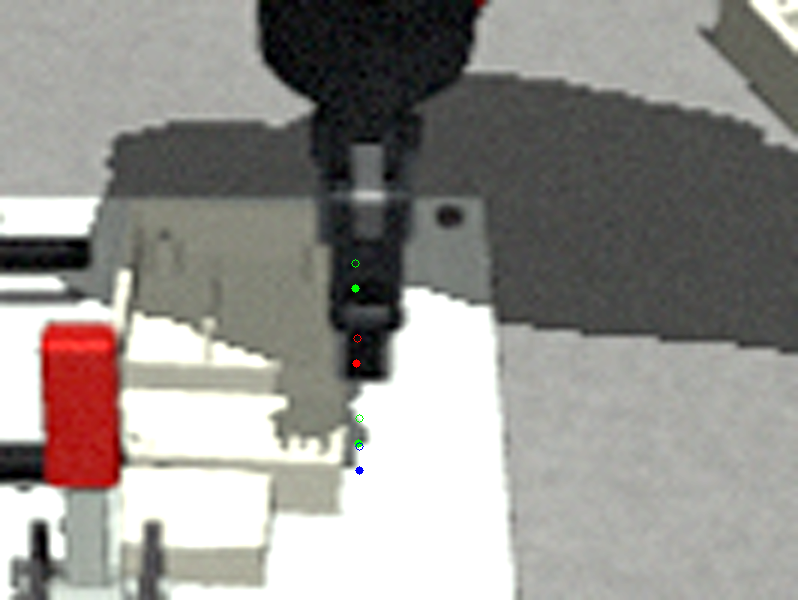

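The picture shows the near fingertip at about (365,378), higher than the wall rim, with the enclosure corner still at (350,455). The open fingers stand too high to push, so I'll back off and partly close the jaws.

>>> {"op": "move_arm", "data": {"jaw": [0,0,0,150,150,150,150,150], "dp": [[0.008,0,0],[0.008,0,0],[0.008,0,0],[0,0,0],[0,0,0],[0,0,0],[0,0,0],[0,0,0]], "rotation": [[0,0,0],[0,0,0],[0,0,0],[0,0,0],[0,0,0],[0,0,0],[0,0,0],[0,0,0]]}}

```text
clock: 9.3
position: [0.4823, -0.0675, 0.0167]
tool_rot: [-3.142, -0.0, -3.083]
force: [-0.5, -0.1, 0.2]
grip_width: 0.0348
```

```bash
python3 - <<'E'
from h import *
a=grab_frame("side")[200:300,260:393]
r=cv2.resize(a,None,fx=6,fy=6,interpolation=cv2.INTER_CUBIC)
r=np.clip(r.astype(float)*1.8,0,255).astype(np.uint8)
o=bot.observe();print(o["position"],o["grip_width"])
u=np.array([-np.sin(.05845),np.cos(.05845),0]);g=o["grip_width"]/2
for k,col in((0,(0,0,255)),(g,(0,255,0)),(g+.01,(255,0,0))):
    p=(w2px("side",o["position"]+k*u)-[260,200])*6
    cv2.circle(r,tuple(int(v) for v in p),4,col,-1)
cv2.imwrite("pics/s5.png",r)
E
```

```text
[ 0.48225514 -0.06753818  0.0166709 ] 0.03495999073925279
```

View pics/s5.png

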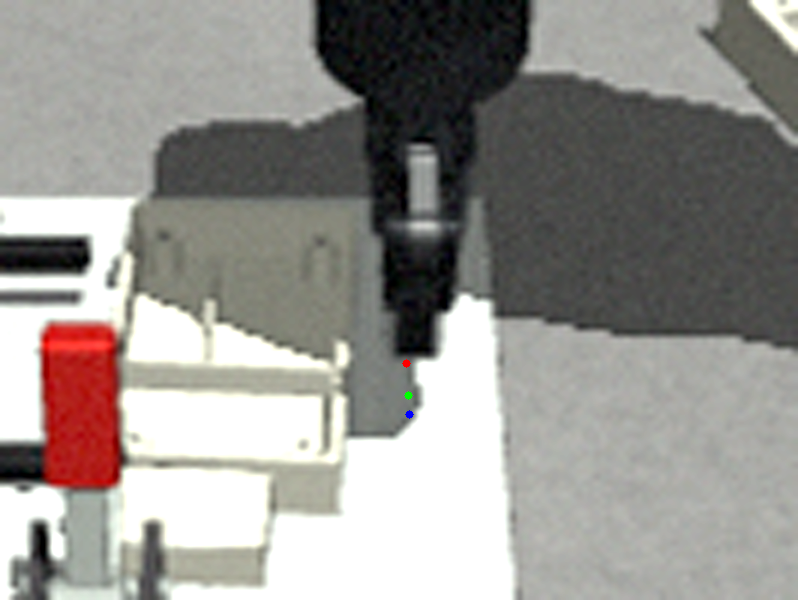

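>>> {"op": "move_arm", "data": {"jaw": [150,150,150,150], "dp": [[0,0,0.00125],[0,0,0.00125],[0,0,0.00125],[0,0,0]], "rotation": [[0,0,0],[0,0,0],[0,0,0],[0,0,0]]}}

```text
clock: 9.85
position: [0.4822, -0.0675, 0.0136]
tool_rot: [3.142, -0.0, -3.083]
force: [0.2, -0.0, 0.3]
grip_width: 0.0353
```

>>> {"op": "move_arm", "data": {"jaw": [150,150,150,150], "dp": [[0,0,0.00125],[0,0,0.00125],[0,0,0.00125],[0,0,0]], "rotation": [[0,0,0],[0,0,0],[0,0,0],[0,0,0]]}}

```text
clock: 10.35
position: [0.4822, -0.0675, 0.0106]
tool_rot: [3.142, -0.0, -3.083]
force: [-0.3, 0.4, -0.3]
grip_width: 0.0353
```

>>> {"op": "move_arm", "data": {"jaw": [150,150,150,150], "dp": [[0,0,0.00125],[0,0,0.00125],[0,0,0.00125],[0,0,0]], "rotation": [[0,0,0],[0,0,0],[0,0,0],[0,0,0]]}}

```text
clock: 10.85
position: [0.4822, -0.0675, 0.0076]
tool_rot: [-3.142, -0.0, -3.083]
force: [0.4, -0.2, 0.1]
grip_width: 0.0351
```

>>> {"op": "move_arm", "data": {"jaw": [150,150,150,150], "dp": [[0,0,0.00125],[0,0,0.00125],[0,0,0.00125],[0,0,0]], "rotation": [[0,0,0],[0,0,0],[0,0,0],[0,0,0]]}}

```text
clock: 11.35
position: [0.4822, -0.0675, 0.0046]
tool_rot: [-3.142, -0.0, -3.083]
force: [0.2, -0.3, -0.2]
grip_width: 0.0354
```

>>> {"op": "move_arm", "data": {"jaw": [150,150,150,150,150], "dp": [[-0.0025,0,0],[-0.0025,0,0],[-0.0025,0,0],[-0.0025,0,0],[0,0,0]], "rotation": [[0,0,0],[0,0,0],[0,0,0],[0,0,0],[0,0,0]]}}

```text
clock: 11.98
position: [0.4904, -0.0671, 0.0047]
tool_rot: [-3.142, 0.0, -3.083]
force: [0.2, -0.3, 0.8]
grip_width: 0.0353
```

>>> {"op": "move_arm", "data": {"jaw": [150,150,150,150,150], "dp": [[-0.00125,0,0],[-0.00125,0,0],[-0.00125,0,0],[-0.00125,0,0],[-0.0012,0,0]], "rotation": [[0,0,0],[0,0,0],[0,0,0],[0,0,0],[0,0,0]]}}

```text
clock: 12.6
position: [0.4949, -0.0669, 0.0047]
tool_rot: [-3.142, -0.001, -3.083]
force: [-3.5, -0.7, 1.3]
grip_width: 0.0353
```

>>> {"op": "move_arm", "data": {"jaw": [150,150,150], "dp": [[-0.00125,0,0],[-0.00125,0,0],[-0.00125,0,0]], "rotation": [[0,0,0],[0,0,0],[0,0,0]]}}

```text
clock: 12.98
position: [0.4983, -0.0666, 0.0047]
tool_rot: [-3.142, 0.0, -3.083]
force: [-2.3, -1.2, 0.7]
grip_width: 0.0351
```

>>> {"op": "move_arm", "data": {"jaw": [150,150,150,150,150], "dp": [[-0.00125,0,0],[-0.00125,0,0],[-0.00125,0,0],[-0.00125,0,0],[-0.00125,0,0]], "rotation": [[0,0,0],[0,0,0],[0,0,0],[0,0,0],[0,0,0]]}}

```text
clock: 13.6
position: [0.5033, -0.0663, 0.0047]
tool_rot: [-3.142, 0.0, -3.083]
force: [-2.6, -1.5, 0.2]
grip_width: 0.0352
```

>>> {"op": "move_arm", "data": {"jaw": [150,150,150], "dp": [[-0.0006,0,0],[-0.0006,0,0],[-0.0006,0,0]], "rotation": [[0,0,0],[0,0,0],[0,0,0]]}}

```text
clock: 13.98
position: [0.5045, -0.0662, 0.0047]
tool_rot: [3.142, -0.0, -3.083]
force: [-2.6, -1.2, 1.4]
grip_width: 0.0351
```

>>> {"op": "move_arm", "data": {"jaw": [150,150,150], "dp": [[-0.0006,0,0],[-0.0006,0,0],[-0.0006,0,0]], "rotation": [[0,0,0],[0,0,0],[0,0,0]]}}

```text
clock: 14.35
position: [0.5061, -0.0661, 0.0047]
tool_rot: [3.142, 0.0, -3.082]
force: [-2.5, -0.0, -0.1]
grip_width: 0.0354
```

>>> {"op": "move_arm", "data": {"jaw": [150,150], "dp": [[-0.0006,0,0],[-0.0006,0,0]], "rotation": [[0,0,0],[0,0,0]]}}

```text
clock: 14.6
position: [0.5071, -0.066, 0.0047]
tool_rot: [3.142, 0.0, -3.083]
force: [-3.2, -0.6, 0.4]
grip_width: 0.0356
```

>>> {"op": "move_arm", "data": {"jaw": [150,150], "dp": [[-0.0006,0,0],[-0.0006,0,0]], "rotation": [[0,0,0],[0,0,0]]}}

```text
clock: 14.85
position: [0.5073, -0.066, 0.0046]
tool_rot: [3.141, -0.001, -3.083]
force: [-8.4, 0.6, 5.0]
grip_width: 0.0353
```

>>> {"op": "move_arm", "data": {"jaw": [150,150], "dp": [[-0.0006,0,0],[0,0,0]], "rotation": [[0,0,0],[0,0,0]]}}

```text
clock: 15.1
position: [0.5073, -0.066, 0.0046]
tool_rot: [3.141, -0.002, -3.083]
force: [-8.8, -0.5, 4.9]
grip_width: 0.0352
```

>>> {"op": "move_arm", "data": {"jaw": [150,150,150], "dp": [[-0.0005,0,0],[0,0,0],[0,0,0]], "rotation": [[0,0,0],[0,0,0],[0,0,0]]}}

```text
clock: 15.48
position: [0.5073, -0.066, 0.0046]
tool_rot: [3.141, -0.003, -3.083]
force: [-12.2, 0.0, 8.9]
grip_width: 0.0352
```

```bash
python3 - <<'E'
from h import *
a=grab_frame("side")[215:315,235:368]
r=cv2.resize(a,None,fx=6,fy=6,interpolation=cv2.INTER_CUBIC)
r=np.clip(r.astype(float)*1.5,0,255).astype(np.uint8)
cv2.imwrite("pics/s6.png",r)
o=bot.observe();print(o["position"],o["force"],o["moment"],o["tool_rot"])
E
```

```text
[ 0.50728797 -0.06600329  0.00456588] [-10.77233689  -0.92930992   7.96568015] [0.05919252 2.3541329  0.06662789] [ 3.14132940e+00 -2.85701577e-03 -3.08281122e+00]
```

View pics/s6.png

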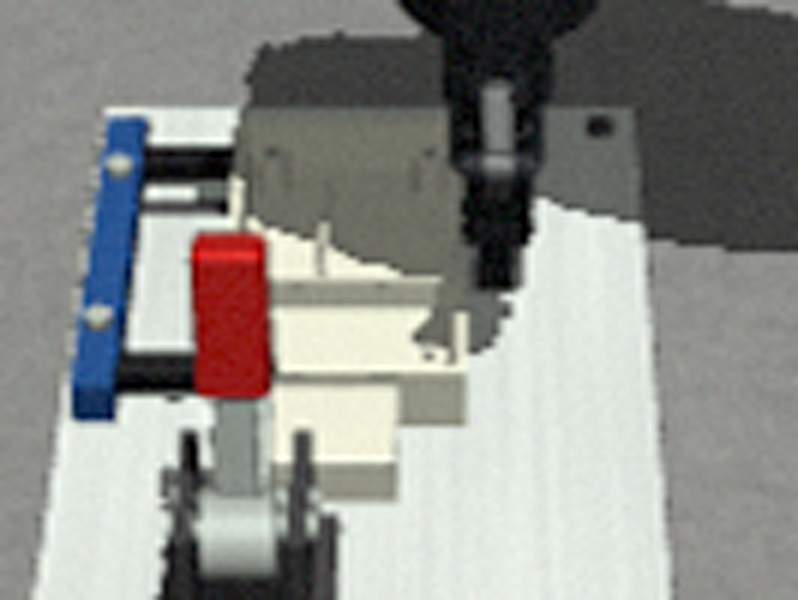

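>>> {"op": "move_arm", "data": {"jaw": [150,150,150,150,150,150,150,150,150], "dp": [[0.002,0,0],[0.004,0,0],[0.01,0,0],[0.01,0,0],[0,0,-0.05],[0,0,-0.06],[0,0,-0.06],[0,0,-0.06],[0,0,-0.06]], "rotation": [[0,0,0],[0,0,0],[0,0,0],[0,0,0],[0,0,0],[0,0,0],[0,0,0],[0,0,0],[0,0,0]]}}

```text
clock: 16.65
position: [0.4875, -0.0672, 0.2383]
tool_rot: [3.142, 0.0, -3.083]
force: [0.3, 0.6, 0.2]
grip_width: 0.0355
```

```bash
python3 - <<'E'
from h import *
a=grab_frame("top")[190:300,255:395]
b=grab_frame("side")[205:345,225:365]
a=cv2.resize(a,(480,377),interpolation=cv2.INTER_CUBIC);b=cv2.resize(b,(320,320),interpolation=cv2.INTER_CUBIC)
b=cv2.copyMakeBorder(b,0,57,0,0,cv2.BORDER_CONSTANT)
cv2.imwrite("pics/s7.png",np.hstack([a,b]))
o=bot.observe();print(o["position"],o["force"])
E
```

```text
[ 0.48970951 -0.06745302  0.24104997] [ 0.46947318 -0.14354374 -1.11256758]
```

View pics/s7.png

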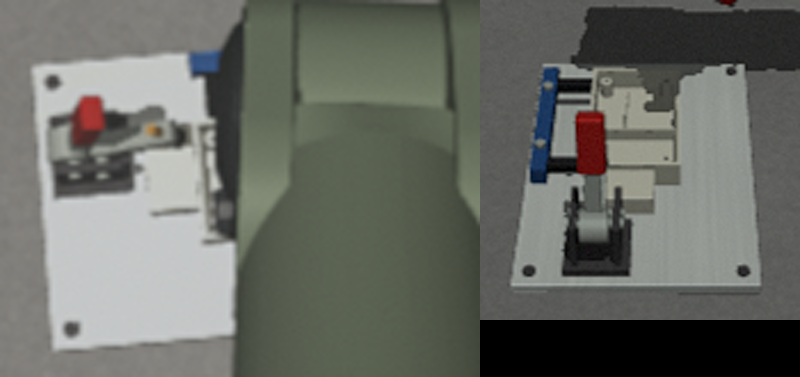

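>>> {"op": "move_arm", "data": {"jaw": [255,255,255,255,255,255,255,255,255], "dp": [[-0.032,0.0285,0],[-0.032,0.0285,0],[-0.032,0.0285,0],[-0.032,0.0285,0],[0,0,0.03],[0,0,0.03],[0,0,0.03],[0,0,0.024],[0,0,0]], "rotation": [[0,0,0],[0,0,0],[0,0,0],[0,0,0],[0,0,0],[0,0,0],[0,0,0],[0,0,0],[0,0,0]]}}

```text
clock: 17.88
position: [0.5837, 0.0297, 0.144]
tool_rot: [-3.141, -0.003, -3.083]
force: [-0.2, -0.3, 0.1]
grip_width: 0.0001
```

```bash
python3 - <<'E'
from h import *
x0,y0=225,140
a=grab_frame("side")[y0:y0+175,x0:x0+160]
r=cv2.resize(a,None,fx=3.4,fy=3.4,interpolation=cv2.INTER_CUBIC)
r=np.clip(r.astype(float)*1.6,0,255).astype(np.uint8)
o=bot.observe();print(o["position"],o["force"],o["grip_width"])
for dz in(0,.02):
  p=(w2px("side",o["position"]+[0,0,dz])-[x0,y0])*3.4;cv2.circle(r,tuple(int(v) for v in p),3,(0,255,0),-1)
th,t=.05845,np.array([.54698,-.0678]);R=np.array([[np.cos(th),-np.sin(th)],[np.sin(th),np.cos(th)]])
print(R.T@(o["position"][:2]-t))
w=R@[.045,.165-.11*np.sin(.2)]+t
p=(w2px("side",np.r_[w,.06+.11*np.cos(.2)])-[x0,y0])*3.4;cv2.circle(r,tuple(int(v) for v in p),3,(255,255,0),-1)
cv2.imwrite("pics/s8.png",r)
E
```

```text
[0.58443076 0.02976456 0.14517986] [-0.1703459   0.37483153  1.53616569] 5.950437883824493e-05
[0.04308621 0.0952102 ]
```

View pics/s8.png

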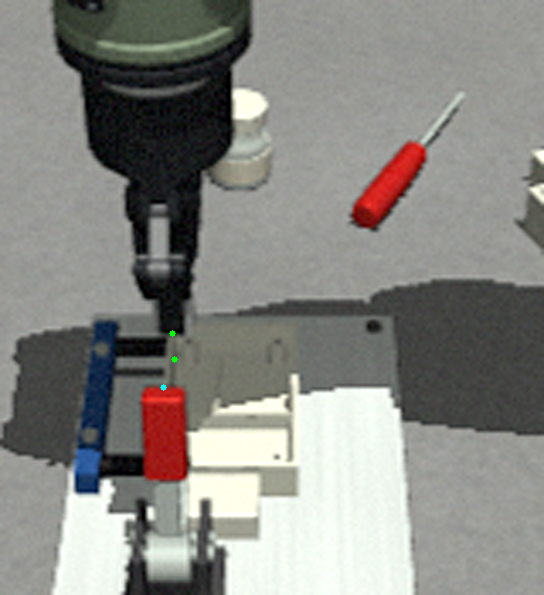

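The picture shows the visible tip at about (172,330), roughly 20 mm above where the TCP reading puts it. The lever tip matches my prediction at (163,387). I'll go lower and feel for the lever.

>>> {"op": "move_arm", "data": {"jaw": [255,255,255,255,255], "dp": [[-0.0025,0,0.01],[0,0,0.01],[0,0.008,0],[0,0.008,0],[0,0,0]], "rotation": [[0,0,0],[0,0,0],[0,0,0],[0,0,0],[0,0,0]]}}

```text
clock: 18.55
position: [0.5863, 0.0437, 0.1297]
tool_rot: [3.141, 0.0, -3.081]
force: [0.3, 0.8, -0.1]
grip_width: 0.0
```

>>> {"op": "move_arm", "data": {"jaw": [255,255,255,255,255], "dp": [[0,0.0025,0],[0,0.0025,0],[0,0.0025,0],[0,0.0025,0],[0,0,0]], "rotation": [[0,0,0],[0,0,0],[0,0,0],[0,0,0],[0,0,0]]}}

```text
clock: 19.18
position: [0.5857, 0.051, 0.1295]
tool_rot: [3.142, -0.0, -3.082]
force: [-0.2, -0.3, -0.5]
grip_width: -0.0002
```

>>> {"op": "move_arm", "data": {"jaw": [255,255,255,255], "dp": [[0,0.0025,0],[0,0.0025,0],[0,0.0025,0],[0,0,0]], "rotation": [[0,0,0],[0,0,0],[0,0,0],[0,0,0]]}}

```text
clock: 19.68
position: [0.5853, 0.057, 0.1295]
tool_rot: [3.142, -0.0, -3.082]
force: [-0.6, 0.0, 0.5]
grip_width: -0.0
```

>>> {"op": "move_arm", "data": {"jaw": [255,255,255,255], "dp": [[0,0.0025,0],[0,0.0025,0],[0,0.0025,0],[0,0,0]], "rotation": [[0,0,0],[0,0,0],[0,0,0],[0,0,0]]}}

```text
clock: 20.18
position: [0.5851, 0.0629, 0.1296]
tool_rot: [3.142, 0.0, -3.082]
force: [-1.1, -0.7, -0.2]
grip_width: -0.0001
```

>>> {"op": "move_arm", "data": {"jaw": [255,255,255,255], "dp": [[0,0.0025,0],[0,0.0025,0],[0,0.0025,0],[0,0,0]], "rotation": [[0,0,0],[0,0,0],[0,0,0],[0,0,0]]}}

```text
clock: 20.68
position: [0.5846, 0.069, 0.1295]
tool_rot: [3.141, -0.0, -3.082]
force: [-0.4, -0.5, 0.6]
grip_width: -0.0001
```

```bash
python3 - <<'E'
from h import *
def crop(n,x0,y0,w,h,f):
  r=cv2.resize(grab_frame(n)[y0:y0+h,x0:x0+w],None,fx=f,fy=f,interpolation=cv2.INTER_CUBIC)
  r=np.clip(r.astype(float)*1.7,0,255).astype(np.uint8)
  for dz in(0,.02):
    p=(w2px(n,o["position"]+[0,0,dz])-[x0,y0])*f;cv2.circle(r,tuple(int(v) for v in p),3,(0,255,0),-1)
  return r
o=bot.observe();print(o["position"],o["force"])
a=crop("side",245,195,80,120,5);b=crop("top",255,190,80,120,5)
cv2.imwrite("pics/s9.png",np.hstack([a,b]))
E
```

```text
[0.58460477 0.06902408 0.12946137] [-0.39653556 -0.4841155   0.5569626 ]
```

View pics/s9.png

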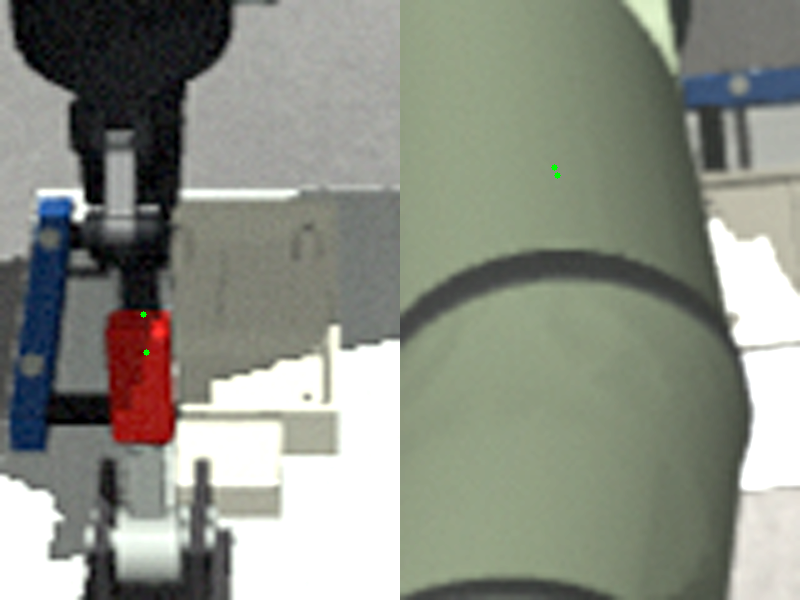

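```bash
python3 - <<'E'
from h import *
th,t=.05845,np.array([.54698,-.0678]);R=np.array([[np.cos(th),-np.sin(th)],[np.sin(th),np.cos(th)]])
for q in(0,.05,.1,.15,.2,.3):
  f=q-.2;o=[]
  for r,d in((.11,-.008),(.11,.008),(.055,.008)):
    y=.165+r*np.sin(f)+d*np.cos(f);z=.06+r*np.cos(f)-d*np.sin(f)
    o.append(w2px("side",np.r_[R@[.045,y]+t,z]).round(1))
  print(q,*o)
E
```

```text
0 [273.5 251.8] [272.9 256.4] [274.1 280.9]
0.05 [273.3 253.3] [272.7 258.2] [274.  281.9]
0.1 [273.1 254.8] [272.5 260.2] [273.9 283. ]
0.15 [272.9 256.5] [272.3 262.3] [273.8 284.2]
0.2 [272.7 258.4] [272.2 264.6] [273.7 285.4]
0.3 [272.3 262.5] [271.8 269.4] [273.6 287.9]
```

>>> {"op": "move_arm", "data": {"jaw": [255,255,255,255,255,255], "dp": [[0,0.006,-0.001],[0,0.006,-0.001],[0,0.00575,0],[0,0.00575,0],[0,0.00575,0],[0,0.00575,0]], "rotation": [[0,0,0],[0,0,0],[0,0,0],[0,0,0],[0,0,0],[0,0,0]]}}

```text
clock: 21.52
position: [0.5829, 0.0968, 0.131]
tool_rot: [-3.141, -0.0, -3.083]
force: [0.8, -4.2, -1.5]
grip_width: -0.0
```

>>> {"op": "move_arm", "data": {"jaw": [255,255,255,255], "dp": [[0,0.0056,0.001],[0,0.0056,0.001],[0,0.0056,0.0015],[0,0.0056,0.0015]], "rotation": [[0,0,0],[0,0,0],[0,0,0],[0,0,0]]}}

```text
clock: 22.02
position: [0.5822, 0.1149, 0.1273]
tool_rot: [3.141, 0.001, -3.083]
force: [-1.2, -4.5, 7.2]
grip_width: 0.0004
```

>>> {"op": "move_arm", "data": {"jaw": [255,255,255,255], "dp": [[0,0.0053,0.002],[0,0.0053,0.002],[0,0.0053,0.0025],[0,0.0053,0.0025]], "rotation": [[0,0,0],[0,0,0],[0,0,0],[0,0,0]]}}

```text
clock: 22.52
position: [0.5815, 0.132, 0.1204]
tool_rot: [3.141, 0.001, -3.083]
force: [-0.8, -3.4, 9.6]
grip_width: -0.0001
```

>>> {"op": "move_arm", "data": {"jaw": [255,255,255,255], "dp": [[0,0.0047,0.003],[0,0.0047,0.003],[0,0.0047,0.0036],[0,0.0047,0.0036]], "rotation": [[0,0,0],[0,0,0],[0,0,0],[0,0,0]]}}

```text
clock: 23.02
position: [0.5808, 0.1473, 0.11]
tool_rot: [3.141, 0.002, -3.083]
force: [-0.0, -3.0, 11.6]
grip_width: -0.0002
```

>>> {"op": "move_arm", "data": {"jaw": [255,255,255,255], "dp": [[0,0.004,0.004],[0,0.004,0.004],[0,0.004,0.0044],[0,0.004,0.0044]], "rotation": [[0,0,0],[0,0,0],[0,0,0],[0,0,0]]}}

```text
clock: 23.52
position: [0.5801, 0.1606, 0.0966]
tool_rot: [3.14, 0.002, -3.082]
force: [-0.0, 0.8, 10.4]
grip_width: -0.0001
```

Contact is steady and forces stay moderate, so I'll carry on over center.

>>> {"op": "move_arm", "data": {"jaw": [255,255,255,255], "dp": [[0,0.003,0.0048],[0,0.003,0.0048],[0,0.003,0.005],[0,0.003,0.005]], "rotation": [[0,0,0],[0,0,0],[0,0,0],[0,0,0]]}}

```text
clock: 24.02
position: [0.5793, 0.1704, 0.0805]
tool_rot: [3.14, 0.002, -3.082]
force: [0.5, -0.0, 4.6]
grip_width: -0.0003
```

>>> {"op": "move_arm", "data": {"jaw": [255,255,255], "dp": [[0,0.0022,0.0052],[0,0.002,0.0052],[0,0.002,0.0054]], "rotation": [[0,0,0],[0,0,0],[0,0,0]]}}

```text
clock: 24.4
position: [0.5782, 0.174, 0.0671]
tool_rot: [-3.142, -0.0, -3.083]
force: [-0.4, 0.5, -0.2]
grip_width: -0.0002
```

>>> {"op": "move_arm", "data": {"jaw": [255,255], "dp": [[0,0.0015,0.004],[0,0,0]], "rotation": [[0,0,0],[0,0,0]]}}

```text
clock: 24.65
position: [0.5781, 0.175, 0.064]
tool_rot: [-3.141, -0.001, -3.083]
force: [-0.0, -0.2, 0.2]
grip_width: -0.0002
```

>>> {"op": "move_arm", "data": {"jaw": [255,255,255,255,255,255,255,255,255], "dp": [[0,0,-0.03],[0,0,-0.05],[0,0,-0.06],[0,0,-0.06],[0.03,0.05,0],[0.03,0.05,0],[0.03,0.05,0],[0.03,0.05,0],[0,0,0]], "rotation": [[0,0,0],[0,0,0],[0,0,0],[0,0,0],[0,0,0],[0,0,0],[0,0,0],[0,0,0],[0,0,0]]}}

```text
clock: 25.78
position: [0.4708, 0.3323, 0.2245]
tool_rot: [3.14, -0.001, -3.077]
force: [-0.0, -0.2, 0.5]
grip_width: 0.0001
```

```bash
python3 - <<'E'
from h import *
a=cv2.resize(grab_frame("top")[190:300,255:395],None,fx=5.5,fy=5.4,interpolation=cv2.INTER_CUBIC)
cv2.imwrite("pics/s10.png",a)
o=bot.observe();print(o["position"],o["force"],o["clock"])
E
```

```text
[0.47228955 0.33017037 0.22447549] [ 0.70746113 -0.44555689 -0.5943708 ] 25.825
```

View pics/s10.png

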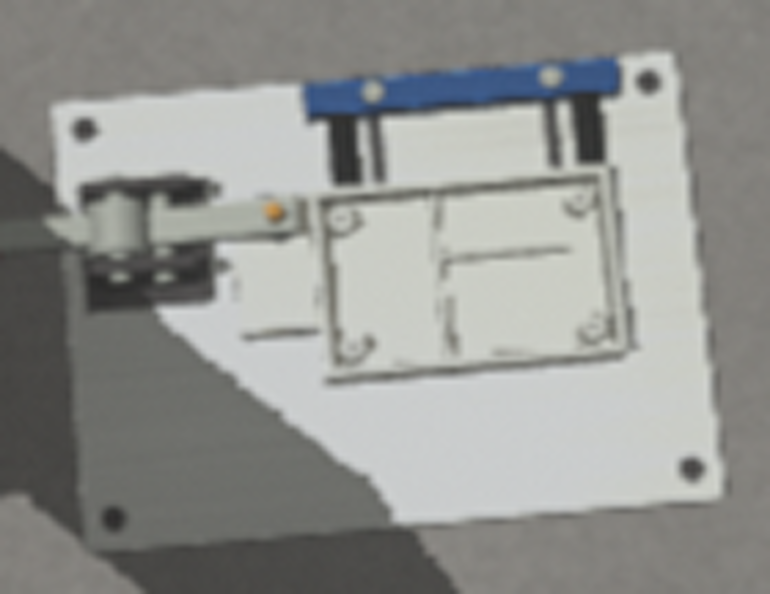

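```bash
python3 - <<'E'
from h import *
import sys
g=cv2.cvtColor(grab_frame("top"),cv2.COLOR_BGR2GRAY).astype(float)
th0,t=.05845,np.array([.54698,-.0678])
def line(name,us,row,z,half,mode):
    P=[]
    for c in us:
        r0=int(round(row(c)));s=g[r0-half:r0+half+1,c]
        if mode=="dark": w=np.clip(s.max()-s-15,0,None)
        else: w=np.abs(np.diff(s)); w[w<8]=0
        if w.sum()==0: continue
        off=.5 if mode!="dark" else 0
        P.append(px2w("top",(c,r0-half+off+(w*np.arange(len(w))).sum()/w.sum()),z))
    P=np.array(P);k=np.polyfit(P[:,1],P[:,0],1)
    for _ in range(2):
        e=np.abs(np.polyval(k,P[:,1])-P[:,0]);P=P[e<max(2*e.std(),.0005)];k=np.polyfit(P[:,1],P[:,0],1)
    print(name,"angle",-np.arctan(k[0]),"n",len(P),"rms",(np.polyval(k,P[:,1])-P[:,0]).std())
cr=lambda u0,v0,u1,v1:(lambda c:190+(v0+(((c-255)*5.5)-u0)*(v1-v0)/(u1-u0))/5.4-.4)
line("plate far",range(267,309),cr(52,105,300,84),.012,3,"step")
line("plate near",range(332,384),cr(87,550,724,496),.012,3,"step")
line("bar far",range(312,367),cr(305,84,617,58),.05,2,"step")
line("enc near",range(317,367),cr(325,380,628,352),.026,2,"dark")
line("enc far",range(316,363),cr(322,200,605,178),.04,2,"dark")
E
```

```text
plate far angle 0.06437853713520793 n 31 rms 0.0003904219554585747
plate near angle 0.06379740881932258 n 25 rms 0.00027816208436616074
bar far angle 0.05658518539454098 n 17 rms 0.00035749044508226837
enc near angle 0.060140699392385165 n 42 rms 0.00023020678191079306
enc far angle 0.05958371978148515 n 38 rms 0.00017452374874699935
```

```bash
python3 -c "
from workcell import workorder
print(workorder.job_done())"
```

```text
the job is handed in; nothing more can be done
None
```

The enclosure is home against both stop buttons and the cam lever is shut on its lug. I handed the job in at about 26 s, and the hand-in gives no verdict.

**Seating:** I pushed the near wall with the jaws part-closed. It slid at about 3 N and seated at about 11–12 N of push. Friction added about 9 N vertically, so about 15 N in total, below the 20 N limit. The near-zero twist on the tool suggests both buttons carried load.

**Lever:** I swung it over with the closed fingertips, with at most about 12 N in the readings. The force dropped to zero once past center.

**Last checks:**
- **Squareness:** in the final top picture the enclosure measures 0.060 rad. The plate and bar edges measure 0.057–0.064 rad, so it is square within about 0.5 mm across the stops.
- **Stops and clamp:** by eye the far wall meets both buttons. The clamp arm is down with its foot end at the lug, and the lever lies out to the side.
- **Not measured:** the foot force, the exact lever angle and whether the bystanders moved. I noticed no contact with any of the bystanders.

**What disagreed:**
- **First push missed:** my first pass, with the jaws fully open, went over the wall without touching it. The fingertips showed about 20 mm or more above the reported TCP, and farther when open, so I pushed with the jaws part-closed and allowed for it.
- **Edge reading by eye:** my rough reading of the far edge suggested up to 2 mm of skew, but the line fit did not confirm it.

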